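# Mesh a new drive gear in a garage-door opener and hold it down

### The job

The garage-door opener on the bench is getting a new gear: first press its proud orange bearing cap down until it is fully seated, then take the new white gear by its boss, turn it until its splines mesh with the opener's hub and slide it fully home. Press gear and hub all the way down against the hub's spring and finish while still holding them pressed down, ready for the clip; do not put down or let go. Leave the worn brown gear and everything else on the bench where it is.

Things in the scene. Friction and masses are not known exactly. Their poses are not given: they have to be found in the camera images.
- opener: Garage-door opener with its cover off, fixed: grey box 270 x 190 mm, aluminium deck 90 mm above the bench. Origin at the centre of its underside, x along the 270 mm side, z up. Hub at x -50, y 0; cap at x -4, y 0 mm. Motor (lying cylinder, top 40 mm above the deck) at x 55 to 115 mm; green terminal strip 14 mm high at x -90, y 70 mm.
- cap_top (a point): Centre of the flat top of the orange bearing cap, a 28 mm disc that slides straight down into its seat. Seated, its top is 116 mm above the bench; it starts 6 to 9 mm higher. About 6 N of friction, stays where it is pushed, stops hard when seated. Seat it first: the gear's rim, when home, reaches over it.
- cap (a joint): How far the cap is pressed, m: starts at 0 to 0.003, fully seated at 0.009.
- hub_rim (a point): Centre of the steel hub's upper rim, 44 mm across outside, 126 mm above the bench at rest; moves with the hub. Funnel mouth 36 mm wide, narrowing to a 27.4 mm round bore 6 mm below the rim. 10 mm below the rim four brass corners begin, leaving a cross of slots 9.2 mm wide along this point's x and y axes, open 18 mm to the hub's bottom. Any quarter turn fits.
- hub (a joint): How far the spring-loaded hub is pressed down, m: 0 at rest, stop at 0.006. The spring needs about 3 N to start and 8 N at the stop, and lifts the hub when let go. The hub's slots point differently at every start; its worm drive locks it against turning (1.5 N m).
- gear_boss (a point): Middle of the boss of the new white gear, z upright. The boss is a round grip 28 mm across, 40 mm tall (its top 20 mm above this point). Below: a toothed disc 74 mm across, from 20 to 30 mm under this point. Home, the disc lies on the hub's rim (this point 30 mm above the rim); not meshed, the stem stands on the brass corners and this point is 44 mm above the rim.
- gear: The white gear as a whole, 74 mm high, 0.08 to 0.18 kg; origin at the centre of the stem's foot, 54 mm below gear_boss. The steel stem under the disc is 24 mm long, a cross of four splines along the x and y axes (as in gear_boss), 24 mm over opposite splines, each 7 mm wide. Black marks on the boss's top and on the disc show the same cross.
- gear_stand: Plywood block 84 x 84 x 30 mm, fixed, with a 30 mm round hole in the middle in which the new gear's stem hangs loosely, the disc lying on the block's top (boss middle 60 mm above the bench). Origin at the centre of its underside.
- old_gear_boss (a point): Middle of the boss of the worn brown gear (teeth missing), of the same size, in an equal stand: leave it.
- mug: Blue mug, 80 mm across, 90 mm high, origin under its centre: leave it.
- grease: Amber jar with a red lid, 66 mm across, 75 mm high, origin under its centre: leave it.
- wrench: Steel wrench lying flat: leave it.
- screwdriver: Screwdriver lying flat near the robot: leave it.
- tape_c (a point): Centre of a blue roll of tape, 90 mm across, 25 mm high: leave it.
Mind the look-alikes: they are no part of the job. What is meant by the gear is not purple, and is the larger of those in its own colour.

How it is judged:
On the way, in this order (a step that is already met when the one before it is completed fails the run):
1. the bearing cap is pressed fully into its seat while the gear is not yet on the hub (value of joint cap above 0.0075 m and distance between gear_boss and hub_rim above 0.06 m), for 0.2 s.
2. the white gear is meshed, slid home and pressed down with the hub (z of gear_boss in the frame of hub_rim between 0.02 and 0.0335 m and horizontal distance between gear_boss and hub_rim below 0.006 m and angle between gear_boss's own z axis and vertical below 0.12 rad and value of joint hub above 0.0045 m and contact force between the fingers and gear above 2 N), for 0.3 s.
At the end, for the whole second after the job is handed in: The cap is seated (pressed at least 7.5 of its 9 mm); the white gear's splines are in the hub with its disc on the rim (within 3.5 mm; axes within 6 mm, tilt under 0.12 rad); the hub is pressed down at least 4.5 of its 6 mm, and the robot's fingers still hold or press the gear (over 2 N) (all of step 2 and value of joint cap above 0.0075 m); the arm keeps its last pose, push and grip.
It fails at once if the worn brown gear is moved more than 30 mm (distance of old_gear_boss from where it was at the start of the episode above 0.03 m).
It fails at once if the mug, grease jar, wrench, screwdriver or tape is moved more than 30 mm (distance of any of mug, grease, wrench, screwdriver, tape_c from where it was at the start of the episode above 0.03 m).
It also fails if it takes over 51 s, if anything falls off the work surface, if the arm or the gripper's body presses on something with over 40 N, if the wrist force passes 120 N, or if a joint passes its speed limit or range.

### The arm

A 6-joint arm with a two-finger parallel gripper is mounted at the origin on the work surface. World frame = base frame: x ahead of the robot, y to its left, z up, the work surface at z = 0. Lengths are in m, angles in rad, forces in N, time in s.
With the tool pointing down it reaches from about 0.25 to 0.775 m from the base axis. Payload 4 kg.
Tool frame: the origin (TCP) lies midway between the tips of the shut fingers; the grasp point (between the pads) lies 19 mm behind it; z points along the fingers, y is the line along which they close (so a half turn about z gives the same grasp; the last joint's range is limited). The gripper opens to 94 mm and grips with 3 to 60 N. Pads are 16 mm wide; open, the fingers measure 119 mm over their backs; the gripper's body (75 mm by 177 mm) begins 78 mm behind the grasp point.
Start: joints at [-1.299, 0.087, 1.371, -0, 1.684, -0.103], TCP at [0.201, -0.512, 0.206] pointing down, gripper open.
Joint ranges: [-3.1, 3.1], [-0.76, 2.03], [0.27, 2.55], [-1.08, 4.22], [0.17, 2.65], [-2.57, 2.57]. Speed limits (rad/s): [2.79, 2.79, 3.14, 3.14, 3.14, 3.14].

### API

Orientations are given as a rotation vector (axis times angle).
In Python, from bench import sensors, imaging, ctrl, models gives the robot as it stands.
- The arm moves only by the shell command python3 -m pendant 'ROWS' [OPENING]. ROWS is text: rows parted by semicolons, each of 6 numbers parted by spaces: the shift along the tool's x, y, z in units of 80 mm (1.0 is 80 mm), then the turn, a rotation vector about the tool's x, y, z in units of 180 degrees (1.0 is 180 degrees). A call has 1 to 8 rows; each row is the pose to reach, as a shift and turn from the pose commanded when the call began, along the tool's axes at that moment, turning the shorter way round; what a row does not reach only later rows make up. A row lasts 1/10 s, in which the tool goes at most 50 mm and 8.59 degrees, less where a joint would pass 70% of its speed; a pose out of reach is approached as far as the arm can. A call with a number of a shift or a turn outside -1 to 1 is refused whole. A call with a gripper value outside its range is refused whole. OPENING is the closure in counts, from 0 (fully open) to 255 (shut), set as the call begins (- or left out, the last holds). The fingers move at their own pace and stop on an object; the grip force is fixed at half the most. Time passes only in rows, so rows that repeat a pose let the fingers close. It gives the time, the measured TCP pose, the force, the opening and the grip force at its end, in the units of the state.
- sensors.get_state(): the state, without advancing time (a new reading comes with each control period).
- imaging.grab_frame(name): name is "scene" or "top" or "wrist"; returns a dict with "img" (480x640x3 uint8, red, green, blue), "camera_matrix" (3x3 intrinsics, pixels), "pose" (4x4, takes a point from camera to world coordinates); the wrist camera has in their place "mount" (4x4, takes a point from camera to tool coordinates, whose origin is the TCP and whose axes are the flange's). Camera axes: x right, y down, z forward; pixel columns grow to the right and rows downward; lengths in m; the calibration is good to about 2 mm. A picture is of the moment at which its call begins: read the wrist's pose just before it. There is no depth.
- ctrl.close_job(): hands the job in; it is judged then, once.
Trained networks look in the newest picture that a camera, given by its name, has taken for a name from the list of things; names that differ only in an ending like _2 or _b are one class to them, and where a whole thing is asked for, a point or a joint stands for the part that bears it (a point fixed in the world has none). Each returns a list of dicts, best first, with "confidence" (0 to 1); they miss things now and then, are a little off and sometimes report something else, mostly with a low value. They report only what shows in the picture. A call takes as long as a camera call. They do not tell look-alikes from the thing itself.
- models.trace(thing, camera): "region" (480x640 bool, what is visible of it) and "location" ([column, row] in pixels, amid what is visible of it).
The state is a dict: "t": time; "joint_positions": joint angles; "joint_velocities": joint speeds; "effort": joint torques, N m; "eef_pos": TCP position; "tool_rot": TCP orientation; "force": force on the tool from outside, world axes, zero at the start; "torque": the same for the moment, N m; "finger_gap": finger opening in m; "grip_force": force on a finger pad.
Only numpy, scipy, OpenCV 4.12 (cv2) and the standard library are available. Lean on these libraries where they do the work, as an engineer would, in place of code of your own. Each camera call takes 0.05 s, during which the arm holds its last target. There are 200 camera calls.

## Working session

There is one attempt and no reset: what is moved stays moved. The work goes in short steps, Python scripts to look and compute and a shell command to move; the robot and the scene stay as the last step left them, time stands still between calls to the robot, and variables do not carry over. Pictures are saved under pics/ and viewed, at most 10 in all, crops included, and the job is handed in when it is done.

```bash
ls; mkdir -p pics; cat > h.py <<'E'
import numpy as np, cv2
from scipy.spatial.transform import Rotation as R
from bench import sensors, imaging, ctrl, models
def cam(name):
    s=sensors.get_state()
    f=imaging.grab_frame(name); K=np.array(f["camera_matrix"])
    if name=="wrist":
        T=np.eye(4);T[:3,:3]=R.from_rotvec(s["tool_rot"]).as_matrix();T[:3,3]=s["eef_pos"]
        P=T@np.array(f["mount"])
    else: P=np.array(f["pose"])
    return f["img"],K,P
def at(uv,z,K,P):
    d=P[:3,:3]@np.linalg.inv(K)@np.array([uv[0],uv[1],1.]); o=P[:3,3]
    return o+d*(z-o[2])/d[2]
def px(p,K,P):
    c=P[:3,:3].T@(np.array(p)-P[:3,3]); q=K@c; return q[:2]/q[2]
def save(n,img): cv2.imwrite("pics/"+n,img[:,:,::-1])
def tool(dw):  # world shift -> tool units of 80mm
    s=sensors.get_state(); return R.from_rotvec(s["tool_rot"]).as_matrix().T@np.array(dw)/0.08
E
python3 - <<'E'
from h import *
np.set_printoptions(precision=3,suppress=True)
for n in ("top","scene"):
    img,K,P=cam(n); save(n+".png",img); print(n,P[:3,3],K[0,0])
    for t,z in (("gear_boss",.08),("gear",.08),("old_gear_boss",.08),("hub_rim",.126),("cap_top",.123),("opener",.09)):
        for d in models.trace(t,n)[:3]:
            print(t,d["confidence"],d["location"],at(d["location"],z,K,P),d["region"].sum())
s=sensors.get_state();print(s)
E
```

```text
pics
top [0.373 0.014 1.283] 553.1041269803858
gear_boss 0.67 [432.9, 257.8] [ 0.478 -0.237  0.08 ] 839
gear_boss 0.55 [438.4, 322.8] [ 0.338 -0.247  0.08 ] 790
gear 0.89 [435.5, 259.0] [ 0.475 -0.243  0.08 ] 792
gear 0.66 [379.7, 270.0] [ 0.45  -0.121  0.08 ] 335
gear 0.64 [435.5, 320.7] [ 0.342 -0.241  0.08 ] 865
old_gear_boss 0.58 [428.5, 204.7] [ 0.595 -0.229  0.08 ] 793
hub_rim 0.79 [265.8, 206.5] [0.578 0.126 0.126] 318
hub_rim 0.2 [427.5, 205.5] [ 0.585 -0.217  0.126] 805
cap_top 0.46 [265.8, 188.5] [0.618 0.127 0.123] 127
opener 0.65 [271.5, 192.1] [0.617 0.117 0.09 ] 10533
scene [ 1.249 -0.216  0.67 ] 456.2816462513122
gear_boss 0.87 [178.9, 287.0] [ 0.532 -0.239  0.08 ] 852
gear_boss 0.84 [165.6, 251.0] [ 0.404 -0.253  0.08 ] 679
gear_boss 0.8 [230.8, 271.4] [ 0.519 -0.135  0.08 ] 307
gear 0.78 [166.5, 248.3] [ 0.394 -0.251  0.08 ] 707
gear 0.67 [177.8, 287.9] [ 0.534 -0.242  0.08 ] 892
gear 0.6 [235.0, 270.3] [ 0.519 -0.127  0.08 ] 300
old_gear_boss 0.61 [189.0, 325.5] [ 0.642 -0.234  0.08 ] 1114
hub_rim 0.8 [361.0, 246.9] [0.589 0.119 0.126] 346
cap_top 0.47 [368.2, 262.3] [0.635 0.113 0.123] 205
opener 0.8 [366.7, 292.6] [0.681 0.091 0.09 ] 11949
{'t': 0.7, 'joint_positions': array([-1.299,  0.087,  1.371,  0.   ,  1.684, -0.103]), 'joint_velocities': array([-0.002,  0.002, -0.001,  0.001,  0.001,  0.001]), 'effort': array([ -0.001, -33.99 , -30.252,   0.072,   0.023,   0.   ]), 'eef_pos': array([ 0.201, -0.512,  0.206]), 'tool_rot': array([3.086, 0.585, 0.   ]), 'force': array([-0.448,  0.967,  0.194]), 'torque': array([-0.017, -0.029, -0.002]), 'grip_force': 0.0, 'finger_gap': 0.09413389599759032}
```

View pics/top.png

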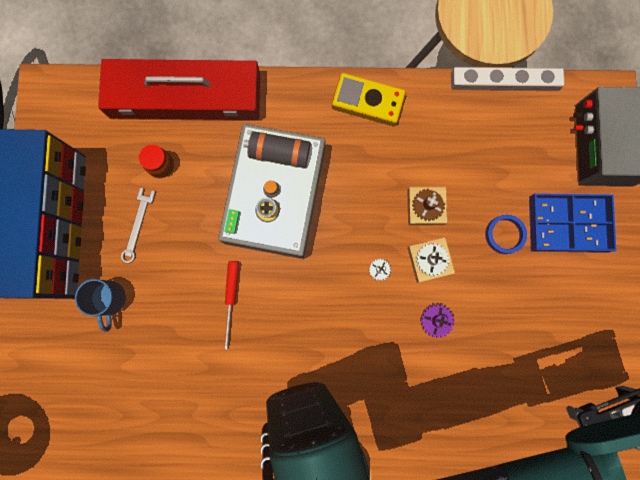

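View pics/scene.png

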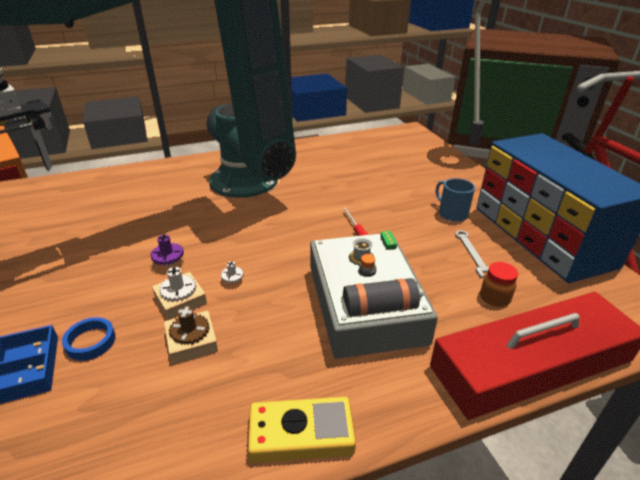

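```bash
python3 - <<'E'
from h import *
np.set_printoptions(precision=3,suppress=True)
f=imaging.grab_frame("wrist");print(np.array(f["mount"]),f["camera_matrix"])
p=sensors.get_state()["eef_pos"]
for q in ([.478,-.237,.26],[.618,.127,.26]): print(tool(np.array(q)-p))
E
```

```text
[[-0.    -0.958 -0.286  0.084]
 [ 1.    -0.     0.     0.   ]
 [-0.    -0.286  0.958 -0.178]
 [ 0.     0.     0.     1.   ]] [[432.186   0.    324.092]
 [  0.    432.186 235.694]
 [  0.      0.      1.   ]]
[ 4.476 -1.931 -0.681]
[ 7.77  -5.524 -0.682]
```

```bash
M='python3 -m pendant'; for i in 1 2 3 4 ; do python3 -m pendant '0.45 -0.19 -0.07 0 0 0; 0.9 -0.38 -0.14 0 0 0' >/dev/null; done; python3 -m pendant '0.45 -0.19 -0.07 0 0 0; 0.88 -0.4 -0.14 0 0 0; 0.88 -0.4 -0.14 0 0 0;0.88 -0.4 -0.14 0 0 0;0.88 -0.4 -0.14 0 0 0'
python3 - <<'E'
from h import *
np.set_printoptions(precision=3,suppress=True)
img,K,P=cam("wrist"); save("w1.png",img)
for d in models.trace("gear_boss","wrist")[:3]: print(d["confidence"],d["location"],at(d["location"],.08,K,P))
s=sensors.get_state();print(s["t"],s["eef_pos"],s["tool_rot"])
E
```

```text
t: 2.05
eef_pos: [0.478, -0.2384, 0.2612]
tool_rot: [3.087, 0.584, -0.001]
force: [0.6, -1.2, -0.5]
finger_gap: 0.094
grip_force: 0.0
0.82 [211.5, 171.9] [ 0.474 -0.14   0.08 ]
0.76 [288.5, 320.1] [ 0.369 -0.246  0.08 ]
0.59 [331.5, 197.7] [ 0.49 -0.24  0.08]
2.15 [ 0.478 -0.239  0.261] [-3.087 -0.582  0.001]
```

View pics/w1.png

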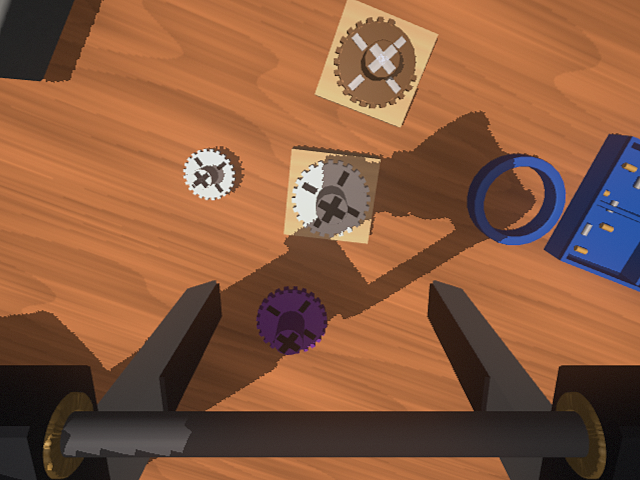

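```bash
cat >> h.py <<'E'
def rect(img,K,P,c,z,half=.045,n=360):
    "top-down patch of plane z around c: column = +x, row = -y (world)"
    w=np.array([[-half,half],[half,half],[half,-half],[-half,-half]])
    src=np.float32([px([c[0]+a,c[1]+b,z],K,P) for a,b in w])
    H=cv2.getPerspectiveTransform(src,np.float32([[0,0],[n,0],[n,n],[0,n]]))
    return cv2.warpPerspective(img,H,(n,n))
def phase(patch,half,r0,r1,a=None):
    "world angle (deg, mod 90) of the dark cross arms"
    g=cv2.cvtColor(patch,cv2.COLOR_RGB2GRAY).astype(float); n=len(g)
    th=np.deg2rad(np.arange(0,360,.5)); r=np.linspace(r0,r1,24)[:,None]
    u=(n/2+r*np.cos(th)*n/2/half).astype(np.float32); v=(n/2-r*np.sin(th)*n/2/half).astype(np.float32)
    p=np.log(cv2.remap(g,u,v,cv2.INTER_LINEAR).mean(0)+5)
    c4=(p*np.exp(-4j*th)).mean(); amp=[abs((p*np.exp(-1j*k*th)).mean()) for k in range(1,9)]
    # minimum of cos(4th + arg): dark
    return np.rad2deg((-np.angle(c4)*-1+np.pi)/4)%90, np.round(amp,2)
E
python3 - <<'E'
from h import *
np.set_printoptions(precision=3,suppress=True)
img,K,P=cam("wrist")
d=at((333,207),.08,K,P);e=at((331,198),.04,K,P);print("boss top",d,"disc",e)
a=rect(img,K,P,e,.04);b=rect(img,K,P,d,.08,.02)
save("gearp.png",np.hstack([a,b]))
print(phase(a,.045,.018,.03),phase(b,.02,.004,.012))
print(tool(np.array([.618,.127,.24])-sensors.get_state()["eef_pos"]))
E
```

```text
boss top [ 0.483 -0.245  0.08 ] disc [ 0.482 -0.244  0.04 ]
(np.float64(2.4496771869633047), array([0.16, 0.08, 0.04, 0.13, 0.04, 0.02, 0.05, 0.1 ])) (np.float64(8.165722292529404), array([0.08, 0.02, 0.1 , 0.12, 0.08, 0.02, 0.  , 0.01]))
[ 3.297 -3.619  0.265]
```

View pics/gearp.png

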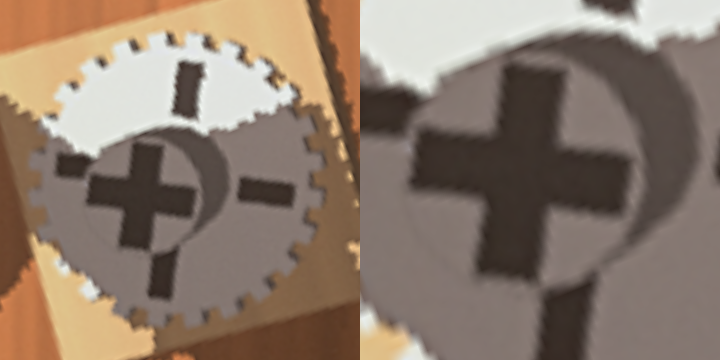

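```bash
sed -i 's/(-np.angle(c4)\*-1+np.pi)/(-np.angle(c4)+np.pi)/' h.py; for i in 1 2 3 ; do python3 -m pendant '0.41 -0.45 0 0 0 0; 0.82 -0.9 0 0 0 0' 255 >/dev/null; done; python3 -m pendant '0.41 -0.45 0.1 0 0 0; 0.83 -0.9 0.26 0 0 0;0.83 -0.9 0.26 0 0 0;0.83 -0.9 0.26 0 0 0;0.83 -0.9 0.26 0 0 0'
python3 - <<'E'
from h import *
np.set_printoptions(precision=3,suppress=True)
img,K,P=cam("wrist"); save("w2.png",img)
for t,z in (("hub_rim",.126),("cap_top",.123)):
  for d in models.trace(t,"wrist")[:2]: print(t,d["confidence"],d["location"],at(d["location"],z,K,P))
s=sensors.get_state();print(s["t"],s["eef_pos"],s["tool_rot"],s["joint_positions"])
E
```

```text
t: 3.3
eef_pos: [0.6182, 0.1251, 0.2411]
tool_rot: [3.086, 0.582, 0.001]
force: [-0.4, 0.1, -0.6]
finger_gap: 0.0094
grip_force: 0.0
hub_rim 0.78 [304.5, 266.7] [0.588 0.128 0.126]
cap_top 0.97 [335.9, 223.2] [0.626 0.119 0.123]
3.45 [0.618 0.125 0.242] [3.087 0.581 0.003] [ 0.11   0.265  1.094 -0.     1.781  1.308]
```

View pics/w2.png

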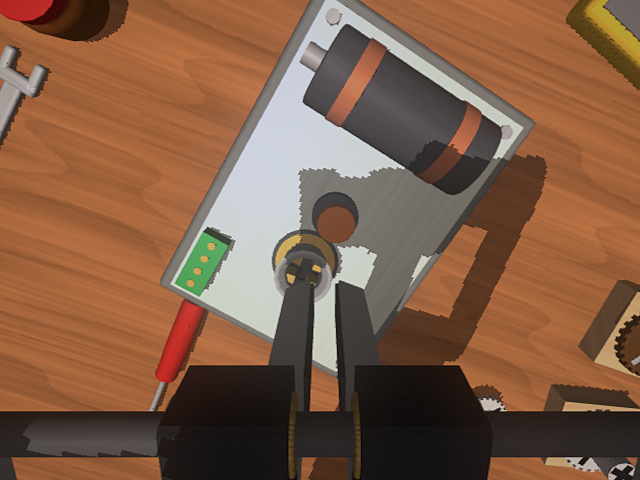

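```bash
python3 -m pendant '0.065 0.106 0.3 0 0 0; 0.065 0.106 0.8 0 0 0' >/dev/null; python3 -m pendant '0 0 0.3 0 0 0;0 0 0.55 0 0 0; 0 0 0.55 0 0 0'; python3 -m pendant '0 0 0.05 0 0 0;0 0 0.1 0 0 0; 0 0 0.15 0 0 0;0 0 0.15 0 0 0';python3 -m pendant '0 0 0.04 0 0 0; 0 0 0.08 0 0 0;0 0 0.08 0 0 0'
```

```text
t: 3.95
eef_pos: [0.6239, 0.1192, 0.1292]
tool_rot: [-3.087, -0.582, 0.011]
force: [0.5, -1.1, -0.6]
finger_gap: 0.0003
grip_force: 0.0
t: 4.35
eef_pos: [0.627, 0.1206, 0.122]
tool_rot: [3.086, 0.585, 0.005]
force: [1.2, -0.3, 1.5]
finger_gap: 0.0006
grip_force: 0.9
t: 4.65
eef_pos: [0.6271, 0.1205, 0.1163]
tool_rot: [3.086, 0.585, 0.005]
force: [-0.5, -0.6, 5.5]
finger_gap: 0.0005
grip_force: 2.3
```

```bash
python3 -m pendant '0 0 0.03 0 0 0; 0 0 0.06 0 0 0;0 0 0.06 0 0 0';python3 -m pendant '0 0 0.03 0 0 0; 0 0 0.06 0 0 0;0 0 0.06 0 0 0;0 0 0.06 0 0 0'
```

```text
t: 4.95
eef_pos: [0.6272, 0.1206, 0.1161]
tool_rot: [3.085, 0.585, 0.009]
force: [-6.3, -2.2, 17.0]
finger_gap: 0.0004
grip_force: 8.9
t: 5.35
eef_pos: [0.6273, 0.1206, 0.1159]
tool_rot: [3.085, 0.585, 0.013]
force: [-11.6, -2.1, 29.8]
finger_gap: 0.0003
grip_force: 15.4
```

```bash
python3 -m pendant '0 0 -0.2 0 0 0; 0 0 -0.6 0 0 0;0 0 -1 0 0 0' - >/dev/null; python3 -m pendant '-0.4 -0.16 -0.2 0 0 0; -0.8 -0.31 -0.4 0 0 0; -0.8 -0.31 -0.4 0 0 0;-0.8 -0.31 -0.4 0 0 0;-0.8 -0.31 -0.4 0 0 0;-0.8 -0.31 -0.4 0 0 0' 0
python3 - <<'E'
from h import *
np.set_printoptions(precision=3,suppress=True)
img,K,P=cam("wrist"); save("w3.png",img); np.savez("w3.npz",img=img,K=K,P=P)
for t,z in (("hub_rim",.126),("cap_top",.116)):
  for d in models.trace(t,"wrist")[:1]:
    c,r=cv2.minEnclosingCircle(np.argwhere(d["region"])[:,::-1].astype(np.float32)); print(t,d["confidence"],d["location"],at(d["location"],z,K,P),at(c,z,K,P),r)
c=[.581,.130]
save("hubp.png",np.hstack([rect(img,K,P,c,.126,.03),rect(img,K,P,c,.116,.03)]))
E
```

```text
t: 6.25
eef_pos: [0.5577, 0.1202, 0.215]
tool_rot: [-3.087, -0.585, 0.004]
force: [-0.5, -0.2, -0.1]
finger_gap: 0.0449
grip_force: 0.0
hub_rim 0.6 [330.5, 205.8] [0.582 0.125 0.126] [0.581 0.127 0.126] 33.843143463134766
cap_top 0.98 [363.8, 143.5] [0.625 0.12  0.116] [0.626 0.119 0.116] 22.862512588500977
```

View pics/hubp.png

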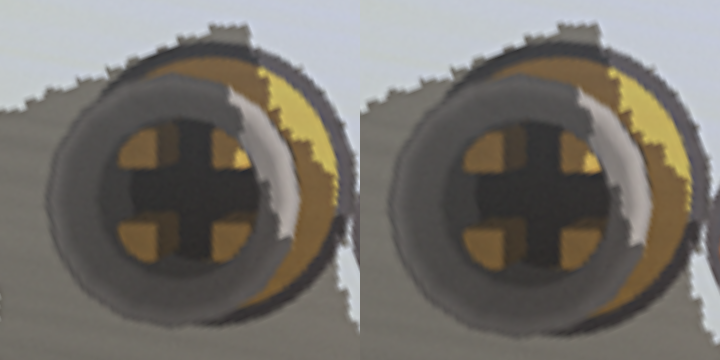

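```bash
python3 - <<'E'
from h import *
d=np.load("w3.npz");img,K,P=d["img"],d["K"],d["P"]
p=rect(img,K,P,[.5793,.1272],.116,.016,600); save("hubq.png",p)
print(phase(p,.016,.006,.012))
E
```

```text
(np.float64(89.11755937209176), array([0.04, 0.01, 0.03, 0.12, 0.04, 0.01, 0.01, 0.03]))
```

View pics/hubq.png

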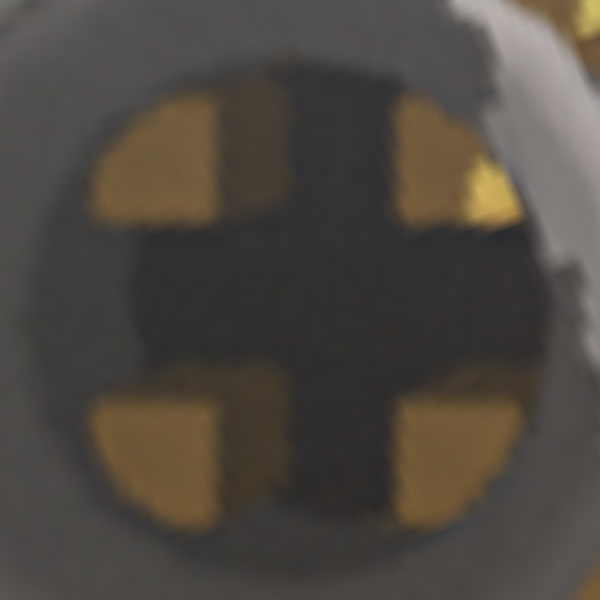

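```bash
for i in 1 2 3 4; do python3 -m pendant '-0.256 0.388 0 0 0 0; -0.512 0.776 0 0 0 0' 100 >/dev/null; done; python3 -m pendant '-0.256 0.388 0.1 0 0 0; -0.512 0.776 0.5 0 0 0;-0.512 0.776 0.7 0 0 0;-0.512 0.776 0.7 0 0 0;-0.512 0.776 0.7 0 0 0'
python3 - <<'E'
from h import *
np.set_printoptions(precision=4,suppress=True)
img,K,P=cam("wrist"); save("w4.png",img)
for z,c in ((.04,[.4805,-.244]),(.08,[.4805,-.244])): print(px([*c,z],K,P))
c=[.4805,-.244]
save("gear2.png",np.hstack([rect(img,K,P,c,.04,.045),rect(img,K,P,c,.08,.02)]))
s=sensors.get_state();print(s["t"],s["eef_pos"],tool(np.array([.4805,-.244,.043])-s["eef_pos"]))
E
```

```text
t: 7.7
eef_pos: [0.4806, -0.2434, 0.1606]
tool_rot: [-3.086, -0.585, 0.0]
force: [-0.8, 0.7, -0.2]
finger_gap: 0.0572
grip_force: 0.0
[324.7892 229.6907]
[324.8573 246.9898]
7.75 [ 0.4812 -0.2434  0.1617] [-0.0124  0.0021  1.4834]
```

View pics/gear2.png

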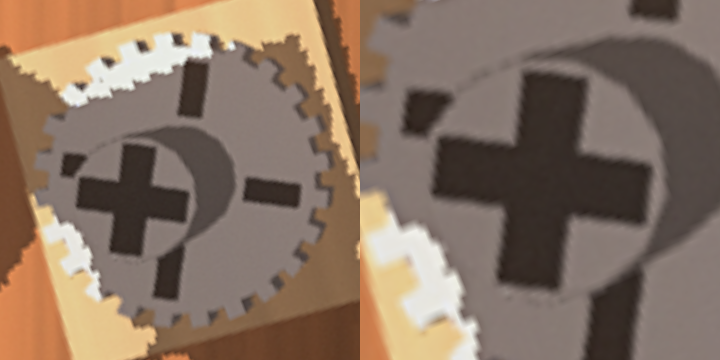

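```bash
python3 -m pendant '0 0 0.4 0 0 0; 0 0 0.8 0 0 0' >/dev/null; python3 -m pendant '0 0 0.3 0 0 0; 0 0 0.66 0 0 0;0 0 0.66 0 0 0;0 0 0.66 0 0 0'; python3 -m pendant '0 0 0 0 0 0;0 0 0 0 0 0;0 0 0 0 0 0;0 0 0 0 0 0;0 0 0 0 0 0;0 0 0 0 0 0' 255; 
```

```text
t: 8.35
eef_pos: [0.4815, -0.2433, 0.0455]
tool_rot: [3.085, 0.587, 0.002]
force: [0.3, -0.8, 0.3]
finger_gap: 0.0571
grip_force: 0.0
t: 8.95
eef_pos: [0.4808, -0.2438, 0.0446]
tool_rot: [3.086, 0.585, 0.001]
force: [-0.3, 0.8, 3.0]
finger_gap: 0.0275
grip_force: 30.0
```

```bash
for i in 1 2 3; do python3 -m pendant '0 0 -0.25 0 0 0; 0 0 -0.5 0 0 0; 0 0 -0.75 0 0 0' >/dev/null; done; for i in 1 2 3 4; do python3 -m pendant '0.19 -0.26 0 0 0 0;0.38 -0.51 0 0 0 0; 0.57 -0.77 0 0 0 0' >/dev/null; done; python3 -m pendant '0.28 -0.38 0 0 0 0; 0.57 -0.77 0 0 0 -0.044;0.57 -0.77 0 0 0 -0.044;0.57 -0.77 0 0 0 -0.044;0.57 -0.77 0 0 0 -0.044'
python3 - <<'E'
from h import *
np.set_printoptions(precision=4,suppress=True)
img,K,P=cam("wrist"); save("w5.png",img)
s=sensors.get_state();e=s["eef_pos"];zt=e[2]+.0354
save("gear3.png",np.hstack([rect(img,K,P,e,zt,.02),rect(img,K,P,e,zt-.04,.045)]))
print(s["t"],e,tool(np.array([.580,.1267,.17])-e))
E
```

```text
t: 11.55
eef_pos: [0.5796, 0.1257, 0.2232]
tool_rot: [3.039, 0.794, -0.002]
force: [-0.1, 0.1, -0.8]
finger_gap: 0.0274
grip_force: 30.0
11.6 [0.5797 0.1254 0.2235] [ 0.0123 -0.0121  0.6692]
```

View pics/gear3.png

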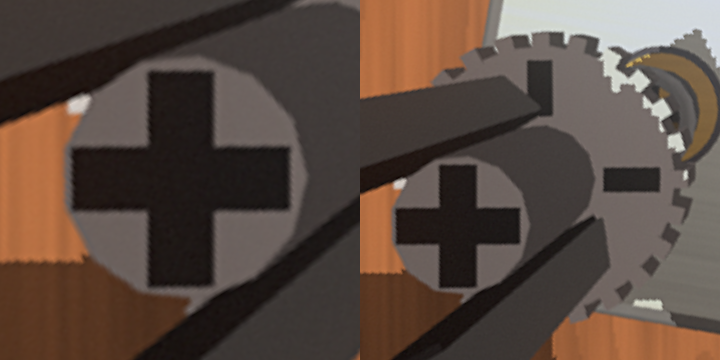

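```bash
python3 -m pendant '0.012 -0.012 0.25 0 0 0; 0.012 -0.012 0.5 0 0 0;0.012 -0.012 0.73 0 0 0;0.012 -0.012 0.73 0 0 0';python3 -m pendant '0 0 0.05 0 0 0; 0 0 0.1 0 0 0; 0 0 0.1 0 0 0'; python3 -m pendant '0 0 0.04 0 0 0; 0 0 0.08 0 0 0; 0 0 0.08 0 0 0'
```

```text
t: 12.0
eef_pos: [0.5782, 0.1263, 0.1621]
tool_rot: [-3.039, -0.793, 0.01]
force: [-0.8, 0.8, -2.2]
finger_gap: 0.0279
grip_force: 30.0
t: 12.3
eef_pos: [0.5805, 0.1277, 0.158]
tool_rot: [3.039, 0.796, 0.001]
force: [0.1, -0.3, -1.2]
finger_gap: 0.0276
grip_force: 30.0
t: 12.6
eef_pos: [0.58, 0.1279, 0.1506]
tool_rot: [-3.039, -0.797, 0.001]
force: [0.2, -0.6, -1.0]
finger_gap: 0.0278
grip_force: 30.0
```

Passed the corners' level (0.155) without force: it is meshing.

```bash
python3 -m pendant '0 0 0.05 0 0 0; 0 0 0.1 0 0 0; 0 0 0.1 0 0 0';python3 -m pendant '0 0 0.03 0 0 0; 0 0 0.06 0 0 0; 0 0 0.06 0 0 0'; python3 -m pendant '0 0 0.03 0 0 0; 0 0 0.06 0 0 0; 0 0 0.06 0 0 0'
```

```text
t: 12.9
eef_pos: [0.5797, 0.1279, 0.142]
tool_rot: [-3.039, -0.797, 0.003]
force: [0.7, -0.5, -1.7]
finger_gap: 0.0277
grip_force: 30.0
t: 13.2
eef_pos: [0.5805, 0.128, 0.139]
tool_rot: [3.039, 0.797, 0.001]
force: [-1.0, -0.5, 2.1]
finger_gap: 0.0275
grip_force: 30.0
t: 13.5
eef_pos: [0.5805, 0.128, 0.1348]
tool_rot: [3.039, 0.797, 0.002]
force: [-3.0, -0.9, 6.7]
finger_gap: 0.0275
grip_force: 30.0
```

```bash
python3 -m pendant '0 0 0.03 0 0 0; 0 0 0.05 0 0 0; 0 0 0.05 0 0 0; 0 0 0.05 0 0 0; 0 0 0.05 0 0 0;0 0 0.05 0 0 0'
python3 - <<'E'
from h import *
img,K,P=cam("scene"); save("s2.png",cv2.resize(img[180:360,260:500],None,fx=3,fy=3))
E
```

```text
t: 14.1
eef_pos: [0.5807, 0.128, 0.1344]
tool_rot: [3.038, 0.797, 0.006]
force: [-7.9, -0.6, 16.5]
finger_gap: 0.0277
grip_force: 30.0
```

View pics/s2.png

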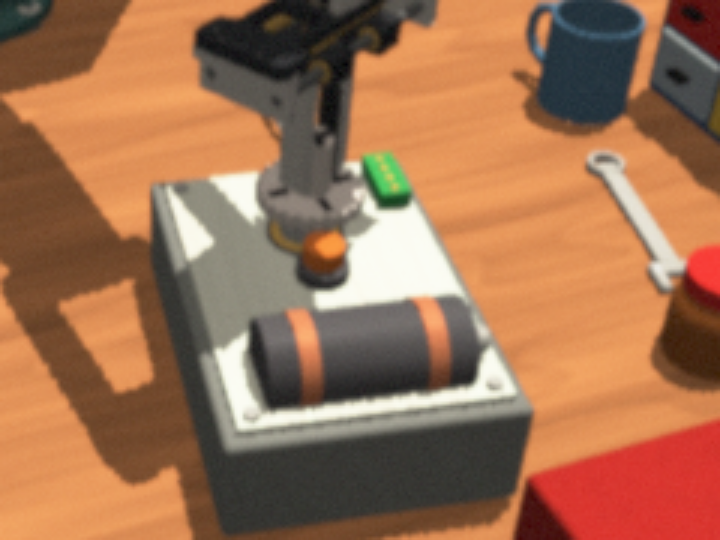

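The picture shows the white disc down on the hub at about (310,195), reaching over the seated orange cap at (322,255). The force jumped at the hub's hard stop, so the hub is fully pressed.

```bash
python3 -c "
from bench import ctrl; print(ctrl.close_job())"
```

```text
the job is handed in; nothing more can be done
None
```

I seated the cap, meshed the white gear and slid it home on the hub, and handed in the job at about 14 s with gear and hub held against the stop at about 16 N; the hand-in returned no verdict.

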